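Hang a display bin on the slatwall and stock it

TASK

Hang the little wooden bin on the white slatwall display: tilt its steel lip into the upper groove, swing the front down until the bin hangs level with its back flush on the slats, and let go. Then stand the carton with the red heart upright in the hanging bin, setting it down gently without dropping it. Leave the other carton, the jar and the gingerbread heart where they are.

Things in the scene. Friction and masses are not known exactly. Their poses are not given: they have to be found in the camera images.
- slatwall: Fixed counter-top slatwall display, 320 mm wide, 215 mm tall: three white slats on a brown board. Origin on the table, mid-width, in the plane of the slats' front face. x points into the wall (the face looks to -x), y along the grooves, z up. Two full-width grooves: lower at 75 to 97 mm height, upper (the one to use) at 150 to 172 mm. A foot 20 mm thick reaches 30 mm in front of the face.
- groove (a point): On the slats' front face at mid-width, on the lower edge of the upper groove, 150 mm above the table; axes as the slatwall's. The groove's mouth is 22 mm high in a 6 mm thick front skin; behind it a cavity lies 6 to 28 mm behind the face, reaching 20 mm up behind the upper slat and 16 mm down behind the lower one.
- bin: Open wooden display bin, loose, about 0.35 kg, standing on the table, 120 mm wide (y). Origin at mid-width in its underside; x points to its steel back (back face at x = 50 mm, 54 mm tall), z up. Floor top 6 mm above the underside, clear from x = -32 to 46, y = -54 to 54 mm. Sides 50 mm tall. A 3 mm rubber bumper low on the back rests on the slat: hung level, the back face stands 3 to 4 mm off it.
- bin_lip (a point): Lip root: underside of the tongue at the back face, mid-width (x 50, z 50 mm of the bin). Tongue 70 wide, 4 thick, runs back 14 mm and ends in a 4 mm upturned flange, top 28 mm over its underside. Enters with the front raised 42 deg: root 6 mm above groove's edge till 19 mm before the face, then 10 up at 14 before; as the front swings down: 36 deg 10.5 up/13 before, 24: 8/9, 12: 5/6, 0: 0/4.
- bin_rim (a point): Middle of the top edge, mid-thickness, of the bin's front board (x = -59.8, z = 52.9 mm in the bin's frame). The board, with a small red heart on it, is 10 mm thick, 120 mm wide, 56 mm along its slope and leans 25 degrees from upright, its top away from the back. It is the place to grip the bin, fingers along the slope.
- red_carton: Kraft carton, loose, 0.15 kg, standing on the table, 36 mm thick (x), 64 mm wide (y), 100 mm tall, a red heart on both broad faces and a red band over its top. Origin at the centre of its underside, z up.
- yellow_carton: Bystander: same carton with yellow hearts and a yellow band.
- jar: Bystander: amber jar with a red cap, 70 mm across, 110 mm tall, origin at the centre of its underside.
- gingerbread: Bystander: flat red gingerbread heart with a white edge, 110 mm wide, 14 mm thick, lying on the table, origin at its underside near the middle.
Not all that is in view belongs to the job. Leave any pink or turquoise look-alike of the red_carton alone.

How it is judged:
By the outcome, as a careful person would: the job done as asked, in the order asked, and still so for the second after the job is handed in, with the robot touching nothing.
It also fails if it takes over 72 s, if anything falls off the work surface, if the arm or the gripper's body presses on something with over 40 N, if the wrist force passes 120 N, or if a joint passes its speed limit or range.

ROBOT

A 6-joint arm with a two-finger parallel gripper is mounted at the origin on the work surface. World frame = base frame: x ahead of the robot, y to its left, z up, the work surface at z = 0. Lengths are in m, angles in degrees, forces in N, time in s.
With the tool pointing down it reaches from about 0.375 to 0.9 m from the base axis. Payload 3.1 kg.
Tool frame: the origin (TCP) lies on the centre line of the jaws, within the pads' length; the fingertips stand 25 mm ahead of it and the grasp point (between the pads) lies 6 mm ahead of it; y points along the fingers, x is the direction in which the jaws open and shut, and the axes are right-handed (so a half turn about y gives the same grasp; the last joint's range is limited). The gripper opens to 87 mm and grips with 3 to 60 N. Pads are 19 mm wide; open, the fingers measure 117 mm over their backs; the gripper's body (75 mm by 190 mm) begins 51 mm behind the grasp point.
Start: joints at [57.439, 30.224, 82.088, -0, 67.689, -10.227], TCP at [0.237, 0.578, 0.248] pointing down, gripper open.
Joint ranges: [-176.69, 176.69], [-43.24, 126.21], [12.49, 139.97], [-82, 262], [0, 151.66], [-163.58, 163.58]. Speed limits (degrees/s): [159.86, 159.86, 180, 180, 180, 180].

INTERFACE

Orientations are given as a 3x3 rotation matrix whose columns are the frame's x, y, z axes.
In Python, from rig import * gives the robot as it stands.
- The arm moves only by the tool play_rows, never from a script. Its argument "commands" is a list of rows, each a list of 2 entries, a list of its own where there are three numbers: the shift along the world's x, y, z in m, then the turn, a rotation vector about the world's x, y, z in rad. A call has 1 to 10 rows; each row is the pose to reach, as a shift and turn from the pose commanded when the call began; what a row does not reach only later rows make up. A row lasts 1/8 s, in which the tool goes at most 62.5 mm and 10.7 degrees, less where a joint would pass 70% of its speed; a pose out of reach is approached as far as the arm can. A call with a gripper value outside its range is refused whole. "gripper" is the finger opening in m, from 0 to 0.087, set as the call begins (left out, the last holds). The fingers move at their own pace and stop on an object; the grip force is fixed at half the most. Time passes only in rows, so rows that repeat a pose let the fingers close. It gives the time, the measured TCP pose, the force and the opening at its end, in the units of the state.
- read_state(): the state, without advancing time (a new reading comes with each control period).
- capture(name): name is "side" or "top" or "wrist"; returns a dict with "frame" (480x640x3 uint8, red, green, blue), "depth" (480x640 float32, m along the optical axis (not along the pixel's ray), 0 where there is no reading), "mtx" (3x3 intrinsics, pixels), "cam_to_world" (4x4, takes a point from camera to world coordinates); the wrist camera has in their place "hand_eye" (4x4, takes a point from camera to tool coordinates, whose origin is the TCP and whose axes are the tool frame's). Camera axes: x right, y down, z forward; pixel columns grow to the right and rows downward; lengths in m; the calibration is good to about 2 mm. The wrist camera is an equidistant fisheye: a pixel r from the principal point sees the ray r / f radians off the axis. A picture is of the moment at which its call begins: read the wrist's pose just before it.
- hand_in(): hands the job in, once; it reports no verdict.
The state is a dict: "time_s": time; "joint_positions": joint angles; "qvel": joint speeds; "tau": joint torques, N m; "position": TCP position; "tcp_rot": TCP orientation; "force": force on the tool from outside, world axes, zero at the start; "moment": the same for the moment, N m; "opening": opening from 0.0 (shut) to 1.0 (fully open).
Only numpy, scipy, OpenCV 4.12 (cv2) and the standard library are available. Lean on these libraries where they do the work, as an engineer would, in place of code of your own. Each camera call takes 0.05 s, during which the arm holds its last target. There are 200 camera calls.

## Working session

There is one attempt and no reset: what is moved stays moved. The work goes in short steps, Python scripts to look and compute and a tool call to move; the robot and the scene stay as the last step left them, time stands still between calls to the robot, and variables do not carry over. Pictures are saved under pics/ and viewed, about 8 in all and at most 12, crops included, and the job is handed in when it is done.

Besides the shell and the picture viewer there is one more tool, called after "Call:" as a command line: name --argument value ..., lists and objects as JSON in quotes. play_rows: Moves the arm, as the interface text tells. Its arguments: {"type":"object","properties":{"commands":{"type":"array"},"gripper":{"type":"number"}},"required":["commands"]}

```bash
mkdir -p pics; ls; python3 - <<'E'
from rig import *
import cv2,numpy as np
s=read_state();print({k:np.round(v,3).tolist() for k,v in s.items()})
a=capture("top");b=capture("side")
for n,c in (("top",a),("side",b)):
    np.savez("pics/"+n+"0.npz",**c); print(n,c["mtx"].tolist(),np.round(c["cam_to_world"],3).tolist(),(c["depth"]>0).mean())
    cv2.imwrite(f"pics/{n}0.png",c["frame"][...,::-1])
E
```

```text
pics
{'time_s': 0.0, 'joint_positions': [57.438, 30.278, 82.157, -0.002, 67.689, -10.227], 'qvel': [0.017, 0.007, 0.034, -0.114, -0.007, -0.031], 'tau': [-0.0, -44.003, -17.66, 0.063, 0.058, -0.0], 'position': [0.237, 0.578, 0.247], 'tcp_rot': [[0.38, -0.001, -0.925], [0.925, -0.002, 0.38], [-0.002, -1.0, 0.0]], 'force': [-0.422, 0.405, 0.073], 'moment': [-0.002, -0.034, -0.046], 'opening': 1.003}
top [[577.8083623982776, 0.0, 314.85469110940375], [0.0, 577.8083623982776, 241.1567545752015], [0.0, 0.0, 1.0]] [[0.028, -0.995, 0.095, 0.454], [-1.0, -0.029, -0.008, -0.028], [0.01, -0.094, -0.995, 1.418], [0.0, 0.0, 0.0, 1.0]] 0.9958463541666667
side [[495.79134927737505, 0.0, 310.6813209901915], [0.0, 495.79134927737505, 232.25272299221365], [0.0, 0.0, 1.0]] [[0.924, -0.229, 0.307, 0.251], [-0.382, -0.591, 0.711, -0.735], [0.019, -0.774, -0.633, 0.778], [0.0, 0.0, 0.0, 1.0]] 0.9960026041666666
```

View pics/top0.png

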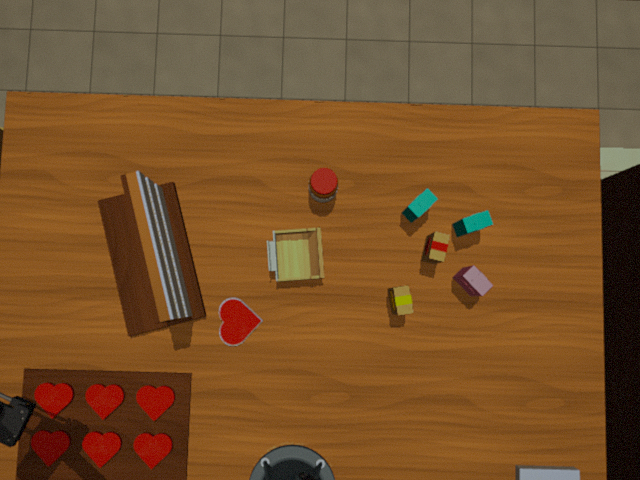

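View pics/side0.png

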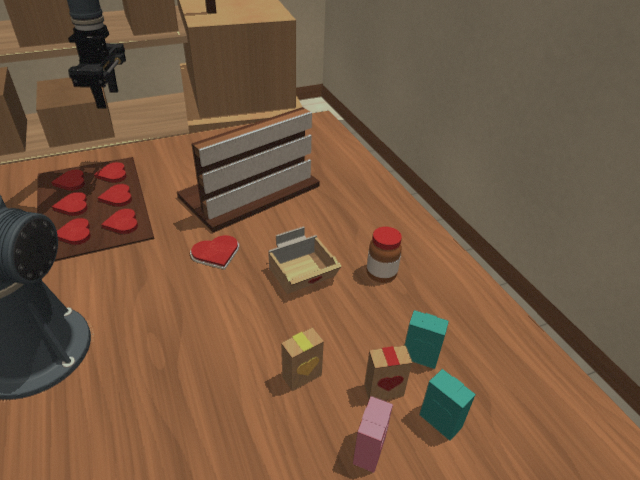

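The top view shows the wall face at cols 145–190 looking right (−y), the bin at (298,255) with its lip to the left, towards the wall, the red carton at (437,247) and the yellow one at (402,300). Next I measure these using depth.

```bash
cat > h.py <<'E'
import numpy as np,cv2
def cloud(c):
    K=c["mtx"];d=c["depth"];v,u=np.mgrid[:480,:640]
    P=np.stack([(u-K[0,2])*d/K[0,0],(v-K[1,2])*d/K[1,1],d],-1)
    T=c["cam_to_world"];W=P@T[:3,:3].T+T[:3,3];W[d<=0]=np.nan
    return W
def hsv(c): return cv2.cvtColor(c["frame"],cv2.COLOR_RGB2HSV)
def rect(pts):
    r=cv2.minAreaRect((pts[:,:2]*1000).astype(np.float32)); return np.round(r[0],1),np.round(r[1],1),round(r[2],1)
E
python3 - <<'E'
from h import *
t=dict(np.load("pics/top0.npz"));s=dict(np.load("pics/side0.npz"))
W=cloud(t);S=cloud(s)
f=lambda P,m:P[m&np.isfinite(P[...,2])]
print("table z top",np.nanmedian(W[350:400,250:380,2]),"side",np.nanmedian(S[400:470,150:280,2]))
def box(P,x0,x1,y0,y1,z0,z1): return f(P,(P[...,0]>x0)&(P[...,0]<x1)&(P[...,1]>y0)&(P[...,1]<y1)&(P[...,2]>z0)&(P[...,2]<z1))
for n,P in (("top",W),("side",S)):
    for nm,u0,u1,v0,v1,col in (("red",415,455,225,270,0),("yel",385,420,280,320,0)) if n=="top" else (("red",365,415,340,405,0),("yel",280,330,325,390,0)):
        m=np.zeros((480,640),bool);m[v0:v1,u0:u1]=1
        q=f(P,m&(P[...,2]>.09)&(P[...,2]<.115)); print(n,nm,len(q),rect(q),np.median(q[:,2]))
    q=box(P,.42,.72,-.1,.12,.035,.075) if n=="top" else None
    # bin
    m=np.zeros((480,640),bool)
    if n=="top": m[220:295,262:330]=1
    else: m[225:300,262:345]=1
    q=f(P,m&(P[...,2]>.025)&(P[...,2]<.09)); print(n,"bin",len(q),rect(q),np.percentile(q[:,2],[5,50,98]))
    np.save(f"pics/bin_{n}.npy",q)
# wall from side: white slats
H=hsv(s); m=np.zeros((480,640),bool);m[105:220,185:325]=1
m&=(H[...,1]<50)&(H[...,2]>90); m=cv2.erode(m.astype(np.uint8),np.ones((3,3)))>0
q=f(S,m); 
n=np.array([0,1.]);
for _ in range(4):
    c=q[:,:2].mean(0);u,sv,vt=np.linalg.svd(q[:,:2]-c,full_matrices=False); r=(q[:,:2]-c)@vt[1]; q=q[abs(r)<max(.004,2*r.std())]
d=vt[0]; nn=np.array([-d[1],d[0]]); nn*=np.sign(nn[1])
a=(q[:,:2]-c)@d
print("wall n",len(q),c,d,nn,"resid",r.std(),"ext",a.min(),a.max(),"mid",c+d*(a.min()+a.max())/2,"z",np.percentile(q[:,2],[0,1,99,100]))
h=np.histogram(q[:,2],np.arange(0,.23,.005));print(h[0])
# wall from top view: top edge
q=f(W,(W[...,2]>.195)&(W[...,2]<.235)&(W[...,1]>.15)&(W[...,1]<.5)); print("walltop",len(q),rect(q),np.median(q[:,2]))
E
```

```text
table z top 0.00022385253904122493 side -0.00026479728924255763
top red 456 (array([ 574.9, -322.2]), array([38.1, 63.8]), 77.0) 0.0997374627141473
top yel 465 (array([ 450.1, -241.3]), array([63.7, 37.7]), 9.9) 0.0999123774316415
top bin 1034 (array([550.9,   8.7]), array([120.4, 128. ]), 5.9) [0.02967604 0.05093257 0.07856956]
side red 939 (array([ 561.1, -352.2]), array([119.6,  70.1]), 60.6) 0.09930280657375001
side yel 779 (array([ 453. , -240.8]), array([65.1, 38.1]), 10.3) 0.09951876635047907
side bin 1767 (array([553.7,   9.1]), array([121.6, 131.9]), 5.7) [0.02834564 0.0490905  0.07706192]
wall n 4806 [0.54249523 0.29327175] [-0.96053909 -0.27814502] [-0.27814502  0.96053909] resid 0.0016524260948949166 ext -0.1703971276813202 0.14541999872751615 mid [0.55449099 0.29674538] z [0.02419088 0.028869   0.2144849  0.21729632]
[  0   0   0   0   3  75 146 154 171 150 163 149 167 160 164  29   0   0
   0   0  93 172 175 177 185 175 194 178 193 170  32   0   0   0   2 128
 187 192 197 192 204 196 203  30   0]
walltop 3276 (array([547.7, 314.9]), array([320.2,  43. ]), 16.1) 0.21451014958926162
```

```bash
cat >> h.py <<'E'
from scipy.spatial.transform import Rotation as Ro
Z=np.array([0,0,1.])
def tool(n,tilt):
    """tool rot, jaw x along horizontal n tilted up by tilt deg; y = approach"""
    n=np.append(n[:2],0);n/=np.linalg.norm(n);c,s=np.cos(np.radians(tilt)),np.sin(np.radians(tilt))
    x=c*n+s*Z;y=s*n-c*Z
    return np.stack([x,y,np.cross(x,y)],1)
def delta(p,R,st):
    return np.round(np.array(p)-st["position"],4).tolist(),np.round(Ro.from_matrix(R@np.array(st["tcp_rot"]).T).as_rotvec(),4).tolist()
E
python3 - <<'E'
from h import *; from rig import *
st=read_state(); bx=np.array([-.102,.9948]); rim=np.array([.5581,-.0506,.0529])
R=tool(bx,25)
for k in(-.09,.006): print(k,delta(rim+k*R[:,1],R,st), rim+k*R[:,1])
t=dict(np.load("pics/top0.npz"));W=cloud(t); q=W[165:200,305:342].reshape(-1,3);q=q[q[:,2]>.1];print("jar",rect(q),q[:,2].max())
E
```

```text
-0.09 ([0.3248, -0.666, -0.1122], [0.4381, -0.0638, 0.4839]) [ 0.56197958 -0.08843727  0.1344677 ]
0.006 ([0.3207, -0.6257, -0.1992], [0.4381, -0.0638, 0.4839]) [ 0.55784136 -0.04807752  0.04746215]
jar (array([718.4, -53.6]), array([58.9, 61.1]), 46.7) 0.11737871244291265
```

Call:
play_rows --commands '[[[0,0,0.06],[0,0,0]],[[0,0,0.12],[0,0,0]],[[0,-0.04,0.15],[0,0,0]],[[0.03,-0.1,0.15],[0.05,-0.01,0.06]],[[0.06,-0.16,0.15],[0.1,-0.015,0.12]],[[0.09,-0.22,0.15],[0.15,-0.02,0.18]],[[0.12,-0.27,0.15],[0.2,-0.03,0.24]],[[0.15,-0.32,0.15],[0.25,-0.035,0.28]],[[0.18,-0.37,0.14],[0.3,-0.04,0.34]],[[0.21,-0.42,0.12],[0.34,-0.05,0.38]]]' --gripper 0.034

```text
time_s: 1.35
position: [0.4482, 0.1569, 0.3683]
tcp_rot: [[0.007, -0.012, -1.0], [0.942, 0.336, 0.003], [0.336, -0.942, 0.014]]
force: [1.6, 0.4, -0.6]
opening: 0.389
```

```bash
python3 - <<'E'
from h import *; from rig import *
st=read_state(); bx=np.array([-.102,.9948]); rim=np.array([.5581,-.0506,.0529])
R=tool(bx,25);print(st["time_s"],st["position"])
print(delta(rim-.09*R[:,1],R,st))
E
```

```text
1.35 [0.44824267 0.1568791  0.36830857]
([0.1137, -0.2453, -0.2338], [0.0943, -0.0091, 0.1041])
```

Call:
play_rows --commands '[[[0.02,-0.05,-0.02],[0.02,0,0.02]],[[0.05,-0.1,-0.05],[0.05,0,0.05]],[[0.08,-0.16,-0.09],[0.07,-0.01,0.07]],[[0.1,-0.2,-0.14],[0.09,-0.01,0.1]],[[0.11,-0.235,-0.18],[0.094,-0.009,0.104]],[[0.1137,-0.245,-0.215],[0.094,-0.009,0.104]],[[0.1137,-0.245,-0.234],[0.094,-0.009,0.104]],[[0.1137,-0.245,-0.234],[0.094,-0.009,0.104]]]'

```text
time_s: 2.35
position: [0.5593, -0.0846, 0.133]
tcp_rot: [[-0.09, -0.05, -0.995], [0.901, 0.421, -0.102], [0.424, -0.906, 0.007]]
force: [-0.3, 0.4, 0.1]
opening: 0.391
```

```bash
python3 - <<'E'
from h import *; from rig import *
st=read_state(); bx=np.array([-.102,.9948]); rim=np.array([.5581,-.0506,.0529])
R=tool(bx,25);print(st["time_s"],st["position"])
print(delta(rim-.09*R[:,1],R,st));print(delta(rim+.006*R[:,1],R,st))
w=capture("wrist");np.savez("pics/w1.npz",**w);cv2.imwrite("pics/w1.png",w["frame"][...,::-1]);print(w["mtx"],w["hand_eye"])
E
```

```text
2.35 [ 0.55934196 -0.08459572  0.13299776]
([0.0026, -0.0038, 0.0015], [-0.0006, -0.0073, -0.0002])
([-0.0015, 0.0365, -0.0855], [-0.0006, -0.0073, -0.0002])
[[371.64829954   0.         320.24649349]
 [  0.         371.64829954 241.19097116]
 [  0.           0.           1.        ]] [[ 9.99999802e-01 -6.27665607e-04  5.10668770e-05  8.52174011e-04]
 [-2.00450084e-04 -2.40383656e-01  9.70677937e-01 -1.36955206e-01]
 [-5.96985514e-04 -9.70677755e-01 -2.40383734e-01  6.57978229e-02]
 [ 0.00000000e+00  0.00000000e+00  0.00000000e+00  1.00000000e+00]]
```

View pics/w1.png

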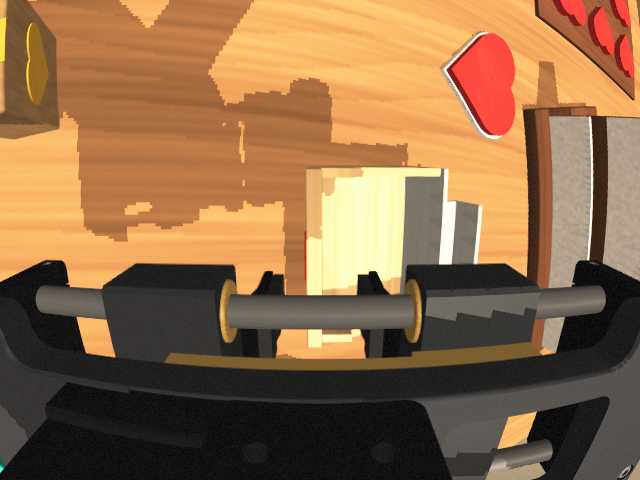

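The wrist view shows the front board (cols 305–322) between the fingertips (270 and 370), so I descend along the slope.

Call:
play_rows --commands '[[[-0.001,0.01,-0.022],[0,0,0]],[[-0.002,0.02,-0.044],[0,0,0]],[[-0.003,0.03,-0.065],[0,0,0]],[[-0.004,0.036,-0.078],[0,0,0]],[[-0.004,0.04,-0.087],[0,0,0]],[[-0.004,0.04,-0.087],[0,0,0]],[[-0.004,0.04,-0.087],[0,0,0]]]'

```text
time_s: 3.28
position: [0.5572, -0.0464, 0.0475]
tcp_rot: [[-0.091, -0.045, -0.995], [0.903, 0.418, -0.102], [0.42, -0.907, 0.002]]
force: [0.1, 0.5, -0.0]
opening: 0.39
```

Call:
play_rows --commands '[[[0,0,0],[0,0,0]],[[0,0,0],[0,0,0]],[[0,0,0],[0,0,0]],[[0,0,0],[0,0,0]]]' --gripper 0.0

```text
time_s: 3.78
position: [0.5569, -0.0466, 0.0466]
tcp_rot: [[-0.091, -0.046, -0.995], [0.903, 0.417, -0.102], [0.42, -0.908, 0.003]]
force: [0.1, -1.2, -2.4]
opening: 0.113
```

```bash
python3 - <<'E'
from h import *; from rig import *
st=read_state(); bx=np.array([-.102,.9948]); rim=np.array([.5581,-.0506,.0529])
R=tool(bx,25);print(st["time_s"],st["position"],st["force"],st["opening"]*87)
print(delta(rim+.006*R[:,1],R,st))
E
```

```text
3.775 [ 0.55686239 -0.04663992  0.04663088] [ 0.05101161 -1.20642709 -2.38014489] 9.814554717174957
([0.001, -0.0014, 0.0008], [0.0035, -0.0029, 0.0001])
```

```bash
cat >> h.py <<'E'
import json
NN=np.array([-.278,.9606]); G=np.array([.554,.2955,.150])  # groove point
def T(R,p):
    M=np.eye(4);M[:3,:3]=R;M[:3,3]=p;return M
def binT(n,ang,root):
    n=np.append(n[:2],0);n/=np.linalg.norm(n);c,s=np.cos(np.radians(ang)),np.sin(np.radians(ang))
    x=c*n-s*Z;y=np.cross(Z,n);R=np.stack([x,y,np.cross(x,y)],1)
    return T(R,np.array(root)-R@[.05,0,.05])
def hang(ang,b,u,lat=0):
    n=np.append(NN,0)/np.linalg.norm(NN); return binT(NN,ang,G-b*n+u*Z+lat*np.cross(Z,n))
def load(): return np.array(json.load(open("rel.json")))  # tool->bin
def save(M): json.dump(M.tolist(),open("rel.json","w"))
def go(B,st):
    M=B@np.linalg.inv(load()); return delta(M[:3,3],M[:3,:3],st)
E
python3 - <<'E'
from h import *; from rig import *
st=read_state(); bx=np.array([-.102,.9948,0])
B=binT(bx,0,np.array([.552,.0089,0])+.05*bx+.05*Z)
save(np.linalg.inv(T(np.array(st["tcp_rot"]),st["position"]))@B)
print(go(hang(42,.10,.02),st)); 
E
```

```text
([0.0466, 0.1682, 0.1916], [-0.7205, -0.14, 0.1714])
```

Call:
play_rows --commands '[[[0,0,0.01],[0,0,0]],[[0,0,0.03],[0,0,0]],[[0,0,0.06],[0,0,0]],[[0.005,0.01,0.09],[-0.08,-0.015,0.02]],[[0.01,0.03,0.12],[-0.18,-0.03,0.04]],[[0.015,0.05,0.15],[-0.29,-0.055,0.07]],[[0.022,0.08,0.18],[-0.4,-0.08,0.1]],[[0.03,0.11,0.19],[-0.51,-0.1,0.125]],[[0.04,0.14,0.192],[-0.62,-0.12,0.15]],[[0.0466,0.168,0.192],[-0.7205,-0.14,0.1714]]]'

```text
time_s: 5.03
position: [0.6022, 0.1234, 0.2407]
tcp_rot: [[-0.263, 0.079, -0.962], [0.918, -0.286, -0.275], [-0.296, -0.955, 0.002]]
force: [-0.6, -0.1, -4.2]
opening: 0.113
```

Call:
play_rows --commands '[[[0,0,0],[0,0,0]],[[0,0,0],[0,0,0]],[[0,0,0],[0,0,0]]]'

```text
time_s: 5.4
position: [0.6028, 0.1207, 0.2392]
tcp_rot: [[-0.262, 0.077, -0.962], [0.919, -0.283, -0.273], [-0.294, -0.956, 0.003]]
force: [-0.2, 0.1, -4.4]
opening: 0.11
```

```bash
python3 - <<'E'
from h import *; from rig import *
st=read_state();print(st["time_s"],st["position"],st["force"],st["opening"]*87)
print(go(hang(42,.10,.02),st))
for n in("top","side"):
    c=capture(n);np.savez(f"pics/{n}1.npz",**c)
    f=c["frame"];cr=f[150:350,100:340] if n=="top" else f[80:280,170:410]
    cv2.imwrite(f"pics/{n}1.png",cv2.resize(cr,None,fx=2,fy=2)[...,::-1])
a=cv2.imread("pics/top1.png");b=cv2.imread("pics/side1.png");cv2.imwrite("pics/st1.png",cv2.resize(np.hstack([a,b]),(800,333)))
E
```

```text
5.4 [0.60279621 0.12066097 0.23921882] [-0.16275813  0.10672782 -4.38246105] 9.610391658601968
([0.0007, 0.0009, -0.001], [-0.0015, -0.0015, 0.0028])
```

View pics/st1.png

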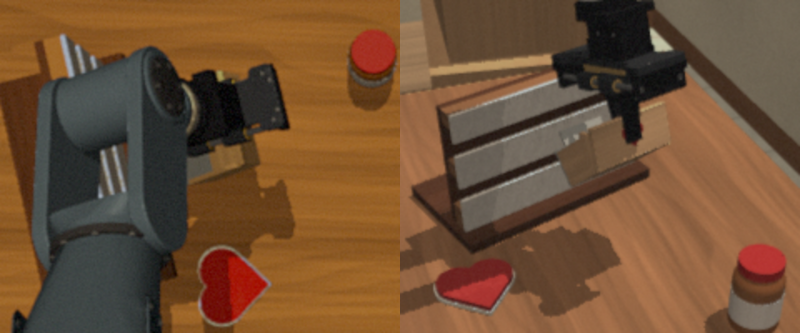

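```bash
cat > chk.py <<'E'
from h import *
def chk(c,st):
    S=cloud(c);ok=np.isfinite(S[...,2]); P=S[ok]
    n=np.append(NN,0)/np.linalg.norm(NN)
    Bw=T(np.array(st["tcp_rot"]),st["position"])@load()
    Q=(P-Bw[:3,3])@Bw[:3,:3]*1000
    x,y,z=Q.T
    m=(abs(y-60)<8)&(abs(x)<40)&(z>8)&(z<46); A=np.c_[x,z,np.ones_like(x)]
    print("side face n",m.sum()," y=60+", (np.linalg.lstsq(A[m],y[m],rcond=None)[0]*[57.3,57.3,1]).round(2))
    c25,s25=np.cos(np.radians(25)),np.sin(np.radians(25))
    d=-(x+59.8)*c25-(z-52.9)*s25; t=(x+59.8)*s25-(z-52.9)*c25
    m=(abs(d-5)<6)&(t>5)&(t<48)&(abs(y)<55)&(abs(y)>16); A=np.c_[t,y,np.ones_like(x)]
    if m.sum()>50:print("front face n",m.sum(),"d(exp 5), slope deg t,y,const",(np.linalg.lstsq(A[m],d[m],rcond=None)[0]*[57.3,57.3,1]).round(2))
    m=(abs(y-57)<6)&(abs(z-50)<7)&(abs(x)<42); 
    print("side top edge n",m.sum(),"z max-ish",np.percentile(z[m],[50,90,97]).round(1) if m.sum() else "")
    m=(abs(y)<40)&(x>51)&(x<75)&(z>48)&(z<90)
    if m.sum()>5:print("tongue/flange n",m.sum(),"y",np.percentile(y[m],[2,98]).round(1),"x",np.percentile(x[m],[2,50,98]).round(1),"z",np.percentile(z[m],[2,50,98]).round(1))
    # wall
    r=(P-G)@n*1000; L=(P-G)@np.cross(Z,n)*1000
    for a,b in((100,148),(174,212)):
        m=(abs(r)<8)&(P[:,2]*1000>a)&(P[:,2]*1000<b)&(abs(L)<155); print("wall slat",a,m.sum(),"face off mm",np.median(r[m]).round(2),"tilt",(np.polyfit(L[m],r[m],1)[0]*57.3).round(2), "Lext",L[m].min().round(1),L[m].max().round(1))
E
python3 - <<'E'
from chk import *; from rig import *
st=read_state(); chk(dict(np.load("pics/side1.npz")),st)
s0=dict(np.load("pics/side0.npz")); print("groove edges from initial side view")
S=cloud(s0); n=np.append(NN,0)/np.linalg.norm(NN); r=(S-G)@n; L=(S-G)@np.cross(Z,n)
m=(abs(r-.001)<.004)&(abs(L)<.15)&(S[...,2]>.1); z=np.sort(S[m][:,2]); g=np.diff(z); i=np.argsort(g)[-3:];print([(z[k].round(4),z[k+1].round(4)) for k in i], z[-1])
E
```

```text
side face n 301  y=60+ [ 0.1  -0.15 57.61]
front face n 573 d(exp 5), slope deg t,y,const [ 0.14 -0.15  2.79]
side top edge n 81 z max-ish [47.9 52.4 55.5]
tongue/flange n 176 y [-34.5  32.6] x [58.2 61.9 66.1] z [58.1 70.9 78.4]
wall slat 100 1241 face off mm 1.12 tilt 0.02 Lext -114.6 154.9
wall slat 174 1074 face off mm 0.85 tilt 0.04 Lext -87.1 154.8
groove edges from initial side view
[(np.float64(0.1525), np.float64(0.1529)), (np.float64(0.1698), np.float64(0.1708)), (np.float64(0.1529), np.float64(0.1698))] 0.2178018086191198
```

```bash
python3 - <<'E'
from h import *; from rig import *
M=load()@T(np.eye(3),[.0020,-.0024,.0009]); save(M)
E
sed -i 's/^NN=.*/NN=np.array([-.278,.9606]); G=np.array([.5537,.2965,.150])/' h.py
python3 - <<'E'
from h import *; from rig import *
st=read_state()
for w in((42,.06,.006),(42,.035,.006)): print(w,go(hang(*w),st))
E
```

```text
(42, 0.06, 0.006) ([-0.0127, 0.0378, -0.0142], [-0.0014, -0.0012, 0.0029])
(42, 0.035, 0.006) ([-0.0197, 0.0618, -0.0142], [-0.0014, -0.0012, 0.0029])
```

Call:
play_rows --commands '[[[-0.004,0.012,-0.006],[-0.001,-0.001,0.003]],[[-0.009,0.026,-0.012],[-0.001,-0.001,0.003]],[[-0.0127,0.038,-0.0142],[-0.001,-0.001,0.003]],[[-0.0165,0.05,-0.0142],[-0.001,-0.001,0.003]],[[-0.0197,0.0618,-0.0142],[-0.001,-0.001,0.003]],[[-0.0197,0.0618,-0.0142],[-0.001,-0.001,0.003]],[[-0.0197,0.0618,-0.0142],[-0.001,-0.001,0.003]],[[-0.0197,0.0618,-0.0142],[-0.001,-0.001,0.003]]]'

```text
time_s: 6.5
position: [0.5837, 0.1833, 0.2248]
tcp_rot: [[-0.266, 0.08, -0.961], [0.918, -0.284, -0.278], [-0.295, -0.955, 0.002]]
force: [0.4, -0.5, -4.3]
opening: 0.111
```

```bash
cat > k.py <<'E'
from chk import *; from rig import *; import sys
st=read_state();print(st["time_s"],np.round(st["position"],4),np.round(st["force"],1),"open",round(st["opening"]*87,1))
if sys.argv[1]!="-":
    c=capture("side");np.savez(f"pics/{sys.argv[1]}.npz",**c);cv2.imwrite(f"pics/{sys.argv[1]}.png",cv2.resize(c["frame"][80:240,170:390],None,fx=3,fy=3,interpolation=2)[...,::-1]);chk(c,st)
Bw=T(np.array(st["tcp_rot"]),st["position"])@load();n=np.append(NN,0)/np.linalg.norm(NN)
r=(Bw@[.05,0,.05,1])[:3]-G; print("root before",(-r@n*1000).round(1),"up",(r[2]*1000).round(1),"lat",(r@np.cross(Z,n)*1000).round(1),"ang",np.degrees(np.arcsin(-Bw[2,0])).round(2))
for w in sys.argv[2:]: w=eval(w); print(w,go(hang(w[0],w[1]/1000,w[2]/1000),st))
E
python3 k.py s2 "(42,24,6)" "(42,19,6)" "(42,14,10)" "(36,13,10.5)" "(24,9,8)"
```

```text
6.5 [0.5837 0.1833 0.2248] [ 0.4 -0.5 -4.3] open 9.7
side face n 272  y=60+ [ 0.06  0.51 59.52]
front face n 543 d(exp 5), slope deg t,y,const [0.52 0.04 4.85]
side top edge n 62 z max-ish [47.  51.5 54. ]
tongue/flange n 201 y [-36.8  36. ] x [56.2 60.5 67. ] z [59.4 74.9 89.7]
wall slat 100 770 face off mm 0.07 tilt -0.09 Lext 25.8 154.5
wall slat 174 1055 face off mm -0.13 tilt -0.01 Lext -52.5 155.0
root before 34.2 up 5.9 lat -0.5 ang 42.0
(42, 24, 6) ([-0.0034, 0.0096, 0.0001], [-0.0001, 0.0005, -0.002])
(42, 19, 6) ([-0.0048, 0.0144, 0.0001], [-0.0001, 0.0005, -0.002])
(42, 14, 10) ([-0.0062, 0.0192, 0.0041], [-0.0001, 0.0005, -0.002])
(36, 13, 10.5) ([-0.0046, 0.0137, -0.0044], [0.1005, 0.0297, -0.002])
(24, 9, 8) ([-0.0028, 0.0075, -0.0269], [0.3016, 0.0881, -0.0019])
```

View pics/s2.png

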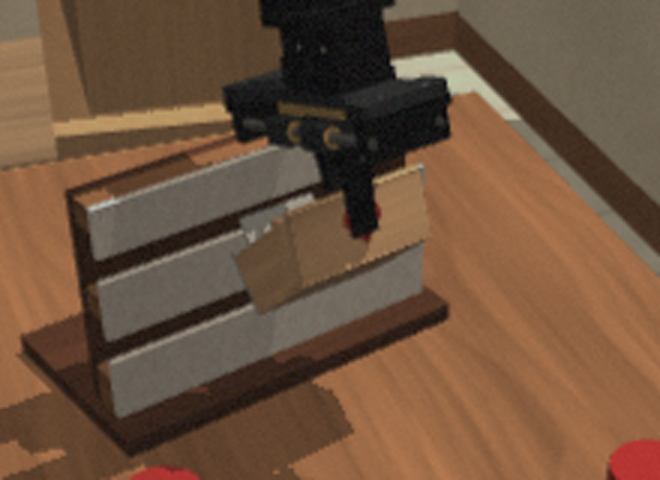

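The view shows the flange at about (280,215), in front of the upper groove, and the residuals are under 0.5 mm. I enter the groove.

Call:
play_rows --commands '[[[-0.0015,0.004,0],[0,0,-0.002]],[[-0.0025,0.007,0],[0,0,-0.002]],[[-0.0034,0.0096,0],[0,0,-0.002]],[[-0.0041,0.012,0],[0,0,-0.002]],[[-0.0048,0.0144,0],[0,0,-0.002]],[[-0.0048,0.0144,0],[0,0,-0.002]],[[-0.0048,0.0144,0],[0,0,-0.002]]]'

```text
time_s: 7.42
position: [0.5787, 0.1981, 0.2247]
tcp_rot: [[-0.265, 0.08, -0.961], [0.918, -0.284, -0.276], [-0.295, -0.955, 0.002]]
force: [0.1, 0.1, -4.5]
opening: 0.112
```

```bash
python3 k.py - "(42,16.5,8)" "(42,14,10)" "(39,13.5,10.3)" "(36,13,10.5)"
```

```text
7.425 [0.5787 0.1981 0.2247] [ 0.1  0.1 -4.5] open 9.7
root before 18.5 up 5.8 lat 0.1 ang 42.0
(42, 16.5, 8) ([-0.0005, 0.002, 0.0022], [-0.0002, 0.0003, -0.0007])
(42, 14, 10) ([-0.0012, 0.0044, 0.0042], [-0.0002, 0.0003, -0.0007])
(39, 13.5, 10.3) ([-0.0004, 0.0015, 0.0001], [0.0501, 0.0148, -0.0007])
(36, 13, 10.5) ([0.0004, -0.0011, -0.0043], [0.1004, 0.0294, -0.0007])
```

No contact force, so I continue in and start the swing.

Call:
play_rows --commands '[[[-0.0005,0.002,0.0022],[0,0,0]],[[-0.0012,0.0044,0.0042],[0,0,0]],[[-0.0012,0.0044,0.0042],[0,0,0]],[[-0.0012,0.0044,0.0042],[0,0,0]],[[-0.0008,0.003,0.0022],[0.025,0.0074,-0.0007]],[[-0.0004,0.0015,0.0001],[0.0501,0.0148,-0.0007]],[[0,0.0002,-0.002],[0.075,0.022,-0.0007]],[[0.0004,-0.0011,-0.0043],[0.1004,0.0294,-0.0007]],[[0.0004,-0.0011,-0.0043],[0.1004,0.0294,-0.0007]],[[0.0004,-0.0011,-0.0043],[0.1004,0.0294,-0.0007]]]'

```text
time_s: 8.68
position: [0.5792, 0.197, 0.2204]
tcp_rot: [[-0.271, 0.051, -0.961], [0.943, -0.187, -0.276], [-0.194, -0.981, 0.002]]
force: [-0.0, 0.2, -4.4]
opening: 0.116
```

```bash
python3 k.py s3 "(32,11.7,9.7)" "(28,10.3,8.8)" "(24,9,8)" "(20,8,7)" "(16,7,6)" "(12,6,5)"
```

```text
8.675 [0.5792 0.197  0.2204] [-0.   0.2 -4.4] open 10.1
side face n 256  y=60+ [-3.80e-01 -5.00e-02  5.98e+01]
front face n 505 d(exp 5), slope deg t,y,const [ 0.39 -0.17  4.82]
side top edge n 57 z max-ish [47.2 52.4 54.6]
tongue/flange n 150 y [-33.2  34.5] x [51.3 59.1 64.3] z [55.2 64.1 72.1]
wall slat 100 736 face off mm -0.02 tilt 0.1 Lext -154.7 154.9
wall slat 174 1019 face off mm -0.19 tilt 0.02 Lext -43.0 154.7
root before 13.0 up 10.5 lat -0.1 ang 35.99
(32, 11.7, 9.7) ([0.0007, -0.0025, -0.0072], [0.0669, 0.0194, 0.0003])
(28, 10.3, 8.8) ([0.0013, -0.0046, -0.0148], [0.134, 0.0388, 0.0003])
(24, 9, 8) ([0.0017, -0.0062, -0.0225], [0.2011, 0.0582, 0.0003])
(20, 8, 7) ([0.0022, -0.0077, -0.0305], [0.2681, 0.0776, 0.0003])
(16, 7, 6) ([0.0025, -0.0087, -0.0388], [0.3352, 0.097, 0.0003])
(12, 6, 5) ([0.0026, -0.0092, -0.0472], [0.4023, 0.1164, 0.0003])
```

Call:
play_rows --commands '[[[0.0003,-0.0012,-0.0036],[0.0335,0.0097,0]],[[0.0007,-0.0025,-0.0072],[0.0669,0.0194,0]],[[0.001,-0.0036,-0.011],[0.1,0.029,0]],[[0.0013,-0.0046,-0.0148],[0.134,0.0388,0]],[[0.0015,-0.0054,-0.0187],[0.1675,0.0485,0]],[[0.0017,-0.0062,-0.0225],[0.2011,0.0582,0]],[[0.0017,-0.0062,-0.0225],[0.2011,0.0582,0]],[[0.0017,-0.0062,-0.0225],[0.2011,0.0582,0]]]'

```text
time_s: 9.72
position: [0.5809, 0.191, 0.1981]
tcp_rot: [[-0.277, -0.006, -0.961], [0.961, 0.012, -0.277], [0.013, -1.0, 0.003]]
force: [-0.3, 0.0, -3.7]
opening: 0.113
```

```bash
python3 k.py - "(20,8,7)" "(16,7,6)" "(12,6,5)" "(8,5.3,3.5)" "(4,4.6,1.8)" "(0,4,0)"
```

```text
9.725 [0.5809 0.191  0.1981] [-0.3  0.  -3.7] open 9.9
root before 8.7 up 8.1 lat -0.0 ang 24.04
(20, 8, 7) ([0.0005, -0.0018, -0.0082], [0.0677, 0.0199, -0.0004])
(16, 7, 6) ([0.0007, -0.0028, -0.0165], [0.1348, 0.0393, -0.0004])
(12, 6, 5) ([0.0009, -0.0033, -0.0248], [0.2018, 0.0588, -0.0004])
(8, 5.3, 3.5) ([0.001, -0.0036, -0.0338], [0.2689, 0.0782, -0.0004])
(4, 4.6, 1.8) ([0.0009, -0.0034, -0.043], [0.3359, 0.0976, -0.0004])
(0, 4, 0) ([0.0007, -0.0028, -0.0523], [0.403, 0.117, -0.0004])
```

Call:
play_rows --commands '[[[0.0003,-0.0009,-0.0041],[0.034,0.01,0]],[[0.0005,-0.0018,-0.0082],[0.0677,0.0199,0]],[[0.0006,-0.0023,-0.0123],[0.1,0.0295,0]],[[0.0007,-0.0028,-0.0165],[0.1348,0.0393,0]],[[0.0008,-0.003,-0.0207],[0.168,0.049,0]],[[0.0009,-0.0033,-0.0248],[0.2018,0.0588,0]],[[0.0009,-0.0033,-0.0248],[0.2018,0.0588,0]],[[0.0009,-0.0033,-0.0248],[0.2018,0.0588,0]]]'

```text
time_s: 10.72
position: [0.5819, 0.1876, 0.1733]
tcp_rot: [[-0.27, -0.064, -0.961], [0.937, 0.212, -0.277], [0.222, -0.975, 0.003]]
force: [0.1, -0.5, -4.5]
opening: 0.115
```

```bash
python3 k.py s4 "(8,5.3,3.5)" "(4,4.6,1.8)" "(0,4,0)"
```

```text
10.725 [0.5819 0.1876 0.1733] [ 0.1 -0.5 -4.5] open 10.0
side face n 244  y=60+ [-1.100e-01  4.000e-02  5.986e+01]
front face n 209 d(exp 5), slope deg t,y,const [-0.13 -0.24  5.01]
side top edge n 79 z max-ish [48.9 51.6 54.3]
tongue/flange n 187 y [-24.4  36.1] x [51.2 58.5 64.4] z [51.5 59.6 83.7]
wall slat 100 644 face off mm 0.02 tilt 0.21 Lext -11.1 155.0
wall slat 174 918 face off mm -0.08 tilt -0.02 Lext -147.3 155.0
root before 6.1 up 5.1 lat -0.1 ang 12.0
(8, 5.3, 3.5) ([-0.0, -0.0002, -0.009], [0.067, 0.0195, -0.0002])
(4, 4.6, 1.8) ([-0.0001, 0.0, -0.0182], [0.134, 0.0389, -0.0002])
(0, 4, 0) ([-0.0003, 0.0006, -0.0275], [0.2011, 0.0584, -0.0002])
```

Call:
play_rows --commands '[[[0,-0.0001,-0.0045],[0.0335,0.0097,0]],[[0,-0.0002,-0.009],[0.067,0.0195,0]],[[0,-0.0001,-0.0136],[0.1,0.029,0]],[[-0.0001,0,-0.0182],[0.134,0.0389,0]],[[-0.0002,0.0003,-0.0228],[0.1675,0.0486,0]],[[-0.0003,0.0006,-0.0275],[0.2011,0.0584,0]],[[-0.0003,0.0006,-0.0275],[0.2011,0.0584,0]],[[-0.0003,0.0006,-0.0275],[0.2011,0.0584,0]]]'

```text
time_s: 11.78
position: [0.5816, 0.1883, 0.146]
tcp_rot: [[-0.251, -0.12, -0.961], [0.872, 0.403, -0.278], [0.42, -0.907, 0.003]]
force: [-0.4, -0.4, 0.7]
opening: 0.113
```

```bash
python3 k.py s5 "(0,4,0)" "(0,4,-1)"
```

```text
11.775 [0.5816 0.1883 0.146 ] [-0.4 -0.4  0.7] open 9.9
side face n 234  y=60+ [ 0.14  0.27 59.71]
front face n 135 d(exp 5), slope deg t,y,const [-0.18 -0.05  5.1 ]
side top edge n 99 z max-ish [49.  51.9 54. ]
tongue/flange n 271 y [-31.5  38.2] x [51.6 56.1 62.6] z [51.5 66.  88.2]
wall slat 100 842 face off mm -0.8 tilt 2.61 Lext -50.4 154.9
wall slat 174 866 face off mm -0.13 tilt 0.11 Lext -73.8 155.0
root before 3.9 up 0.3 lat 0.0 ang -0.05
(0, 4, 0) ([0.0, -0.0001, -0.0002], [-0.0008, -0.0003, -0.0])
(0, 4, -1) ([0.0, -0.0001, -0.0012], [-0.0008, -0.0003, -0.0])
```

Contact: the wrist's load has gone onto the groove's edge, and the bin is level. Releasing.

Call:
play_rows --commands '[[[0,0,0],[0,0,0]],[[0,0,0],[0,0,0]],[[0,0,0],[0,0,0]],[[0,0,0],[0,0,0]]]' --gripper 0.034

```text
time_s: 12.32
position: [0.5815, 0.1882, 0.1456]
tcp_rot: [[-0.251, -0.12, -0.961], [0.872, 0.403, -0.278], [0.42, -0.907, 0.004]]
force: [-0.1, -0.6, -0.4]
opening: 0.375
```

Call:
play_rows --commands '[[[0.001,-0.004,0.009],[0,0,0]],[[0.003,-0.01,0.023],[0,0,0]],[[0.006,-0.02,0.045],[0,0,0]],[[0.01,-0.032,0.073],[0,0,0]],[[0.013,-0.045,0.1],[0,0,0]],[[0.017,-0.06,0.13],[0,0,0]],[[0.02,-0.09,0.16],[0,0,0]],[[0.02,-0.14,0.18],[0,0,0]],[[0.02,-0.19,0.19],[0,0,0]],[[0.02,-0.24,0.19],[0,0,0]]]'

```text
time_s: 13.58
position: [0.6018, -0.054, 0.3382]
tcp_rot: [[-0.252, -0.116, -0.961], [0.873, 0.401, -0.278], [0.418, -0.909, 0.0]]
force: [0.5, 0.0, 0.5]
opening: 0.389
```

```bash
python3 - <<'E'
from chk import *; from rig import *
st=read_state();print(st["time_s"],st["position"],st["force"],np.round(st["tcp_rot"],3).tolist())
for nme in("side","top"):
    c=capture(nme);np.savez(f"pics/{nme}6.npz",**c)
    B=hang(0,.004,0); st2={"tcp_rot":B[:3,:3]@np.linalg.inv(load())[:3,:3],"position":(B@np.linalg.inv(load()))[:3,3]}
    print(nme);chk(c,st2)
    if nme=="side":cv2.imwrite("pics/s6.png",cv2.resize(c["frame"][80:240,170:390],None,fx=3,fy=3,interpolation=2)[...,::-1])
    else:
        W=cloud(c);m=np.zeros((480,640),bool);m[215:280,405:460]=1
        q=W[m&(W[...,2]>.09)&(W[...,2]<.115)];print("red",len(q),rect(q))
E
```

```text
13.575 [ 0.60178544 -0.05401923  0.33821636] [0.45533484 0.00922722 0.51574205] [[-0.252, -0.116, -0.961], [0.873, 0.401, -0.278], [0.418, -0.909, 0.0]]
side
side face n 239  y=60+ [ 0.07 -0.73 60.06]
front face n 226 d(exp 5), slope deg t,y,const [-1.26 -0.11  5.68]
side top edge n 94 z max-ish [48.8 51.6 53.5]
tongue/flange n 348 y [-36.8  36.5] x [51.4 56.  63. ] z [52.3 67.8 88.6]
wall slat 100 1254 face off mm -0.66 tilt 0.26 Lext -154.8 154.5
wall slat 174 1546 face off mm -0.12 tilt 0.0 Lext -155.0 154.6
top
side face n 67  y=60+ [ 0.42  0.1  61.92]
side top edge n 110 z max-ish [49.4 52.9 54.9]
tongue/flange n 181 y [-37.3  37.9] x [51.3 54.2 57.9] z [49.  56.5 88.8]
wall slat 100 665 face off mm -0.26 tilt -0.02 Lext -155.0 154.5
wall slat 174 641 face off mm -0.07 tilt -0.04 Lext -155.0 154.5
red 410 (array([ 574.8, -323.3]), array([36.3, 65.8]), 74.2)
```

View pics/s6.png

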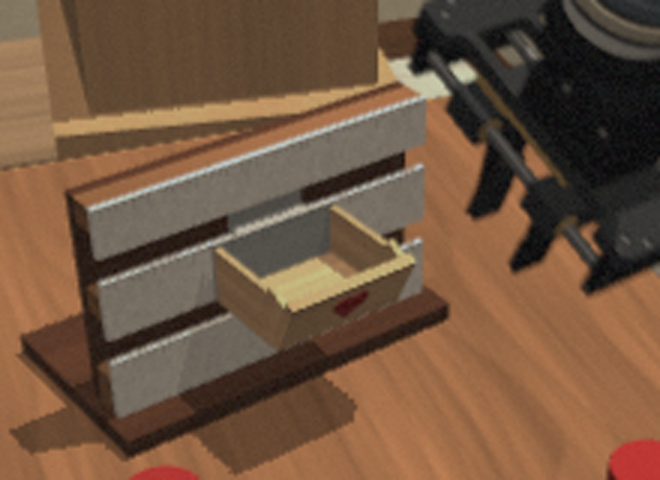

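The bin hangs level and flush on the slats, lip in the groove. Next, the carton: its exact pose and the room around it.

```bash
python3 - <<'E'
from h import *
t=dict(np.load("pics/top6.npz"));s=dict(np.load("pics/side6.npz"))
for k,c in(("top",t),("side",s),("top0",dict(np.load("pics/top0.npz"))),("side0",dict(np.load("pics/side0.npz")))):
    W=cloud(c);H=hsv(c);card=(H[...,0]<28)|(H[...,0]>170)
    m=card&(W[...,2]>.094)&(W[...,2]<.106)&(np.hypot(W[...,0]-.575,W[...,1]+.3225)<.042)
    m=cv2.morphologyEx(m.astype(np.uint8),cv2.MORPH_OPEN,np.ones((2,2)))>0
    q=W[m];print(k,len(q),rect(q),q.mean(0).round(4))
    for a in(76,):
        u=np.array([np.cos(np.radians(a)),np.sin(np.radians(a))]);v=np.array([-u[1],u[0]])
        m2=(W[...,2]>.05)&(W[...,2]<.15)&(np.hypot(W[...,0]-.575,W[...,1]+.3225)<.16)
        p=W[m2]; d=p[:,:2]-[.575,-.3225]; A=d@u*1000;Bv=d@v*1000
        sel=((abs(A)>24)|(abs(Bv)>38)); n=sel&(abs(Bv)<18)
        print("finger corridor A vals:",np.sort(A[n])[[0,-1]] if n.any() else None, "nearest +",A[n&(A>0)].min() if (n&(A>0)).any() else None,"nearest -",A[n&(A<0)].max() if (n&(A<0)).any() else None, "maxz neighbours",p[sel][:,2].max())
E
```

```text
top 391 (array([ 578.6, -337.8]), array([41.7, 94. ]), 47.2) [nan nan nan]
finger corridor A vals: None nearest + None nearest - None maxz neighbours 0.1100740941897016
side 753 (array([ 607.9, -320.2]), array([122. ,  42.5]), 27.4) [nan nan nan]
finger corridor A vals: [-85.59178989 -85.59178989] nearest + None nearest - -85.59178988833774 maxz neighbours 0.10454112947375604
top0 435 (array([ 577.9, -336.9]), array([60.6, 77.1]), 79.8) [ 0.5732 -0.3263  0.0914]
finger corridor A vals: None nearest + None nearest - None maxz neighbours 0.10994880175729094
side0 749 (array([ 606.4, -321.3]), array([121.9,  42.1]), 28.3) [nan nan nan]
finger corridor A vals: None nearest + None nearest - None maxz neighbours 0.10451667830606981
```

```bash
python3 - <<'E'
from h import *; from rig import *
for k in("top6","top0","side6","side0"):
    c=dict(np.load(f"pics/{k}.npz"));W=cloud(c);H=hsv(c);card=(H[...,0]<28)|(H[...,0]>170)
    m=card&(W[...,2]>.096)&(W[...,2]<.104)&(np.hypot(W[...,0]-.575,W[...,1]+.3225)<.04)
    q=W[m];q=q[np.isfinite(q[:,0])]
    ev,V=np.linalg.eigh(np.cov(q[:,:2].T));a=np.degrees(np.arctan2(V[1,0],V[0,0]))
    print(k,len(q),rect(q),"mean",q.mean(0).round(4),"thin axis",a.round(1),"sizes",(np.sqrt(12*ev)*1000).round(1))
st=read_state(); a=np.radians(76)
R=tool([np.cos(a),np.sin(a)],0); c=np.array([.575,-.3225,0])
for z in(.20,.088): print(z,delta(c+z*Z,R,st))
E
```

```text
top6 368 (array([ 574.8, -323.3]), array([36.3, 65.8]), 74.2) mean [ 0.5729 -0.323   0.0997] thin axis -109.6 sizes [33.9 63.9]
top0 380 (array([ 574.9, -322.3]), array([37.7, 63.7]), 76.8) mean [ 0.5748 -0.3218  0.1   ] thin axis -102.4 sizes [36.8 62.4]
side6 724 (array([ 577.7, -321.7]), array([38.4, 63.9]), 77.7) mean [ 0.5768 -0.3228  0.0996] thin axis -102.6 sizes [37.3 64.5]
side0 726 (array([ 577.6, -321.9]), array([39.5, 64.1]), 77.9) mean [ 0.5768 -0.3229  0.0995] thin axis -101.8 sizes [37.8 64. ]
0.2 ([-0.0271, -0.2647, -0.1366], [-0.4341, -0.0093, -0.5108])
0.088 ([-0.0271, -0.2647, -0.2486], [-0.4341, -0.0093, -0.5108])
```

Call:
play_rows --commands '[[[-0.003,-0.03,-0.01],[-0.05,0,-0.05]],[[-0.006,-0.07,-0.03],[-0.12,-0.002,-0.14]],[[-0.01,-0.12,-0.06],[-0.2,-0.004,-0.23]],[[-0.014,-0.17,-0.08],[-0.28,-0.006,-0.33]],[[-0.018,-0.21,-0.1],[-0.36,-0.008,-0.42]],[[-0.022,-0.24,-0.12],[-0.41,-0.009,-0.47]],[[-0.026,-0.26,-0.133],[-0.4341,-0.009,-0.49]],[[-0.026,-0.2645,-0.1366],[-0.4341,-0.009,-0.49]],[[-0.026,-0.2645,-0.1366],[-0.4341,-0.009,-0.49]],[[-0.026,-0.2645,-0.1366],[-0.4341,-0.009,-0.49]]]' --gripper 0.06

```text
time_s: 14.92
position: [0.576, -0.3158, 0.1998]
tcp_rot: [[0.216, -0.006, -0.976], [0.976, 0.006, 0.216], [0.004, -1.0, 0.007]]
force: [-0.6, 0.9, 0.0]
opening: 0.688
```

```bash
python3 - <<'E'
from h import *; from rig import *
st=read_state(); a=np.radians(77.6);print(st["time_s"],st["opening"]*87)
R=tool([np.cos(a),np.sin(a)],0); c=np.array([.576,-.3223,0])
for z in(.20,.088): print(z,delta(c+z*Z,R,st))
w=capture("wrist");cv2.imwrite("pics/w7.png",w["frame"][...,::-1])
E
```

```text
14.925 59.83192101964629
0.2 ([-0.0, -0.0065, 0.0002], [-0.0056, -0.0063, 0.0015])
0.088 ([-0.0, -0.0065, -0.1118], [-0.0056, -0.0063, 0.0015])
```

View pics/w7.png

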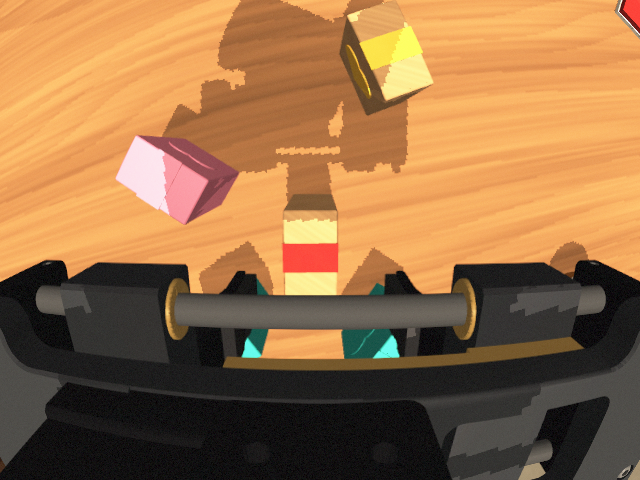

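The carton's top (cols 284–338) lies between the open fingers and the teal look-alikes are clear of them. Going down to grip.

Call:
play_rows --commands '[[[0,-0.001,-0.02],[-0.0056,-0.0063,0]],[[0,-0.001,-0.045],[-0.0056,-0.0063,0]],[[0,-0.001,-0.07],[-0.0056,-0.0063,0]],[[0,-0.001,-0.09],[-0.0056,-0.0063,0]],[[0,-0.001,-0.105],[-0.0056,-0.0063,0]],[[0,-0.001,-0.112],[-0.0056,-0.0063,0]],[[0,-0.001,-0.112],[-0.0056,-0.0063,0]],[[0,-0.001,-0.112],[-0.0056,-0.0063,0]]]'

```text
time_s: 15.98
position: [0.576, -0.3178, 0.0877]
tcp_rot: [[0.217, 0.0, -0.976], [0.976, -0.001, 0.217], [-0.001, -1.0, -0.0]]
force: [-0.2, 0.3, 0.0]
opening: 0.688
```

```bash
python3 - <<'E'
from h import *; from rig import *
st=read_state(); a=np.radians(77.6);print(st["time_s"],st["force"])
R=tool([np.cos(a),np.sin(a)],0); c=np.array([.576,-.3223,0])
for z in(.088,): print(z,delta(c+z*Z,R,st))
E
```

```text
15.975 [-0.19945176  0.34066602  0.0269733 ]
0.088 ([0.0, -0.0045, 0.0003], [0.0008, 0.0002, 0.0025])
```

Call:
play_rows --commands '[[[0,-0.0045,0],[0,0,0]],[[0,-0.0045,0],[0,0,0]],[[0,-0.0045,0],[0,0,0]]]'

```text
time_s: 16.35
position: [0.5755, -0.322, 0.0872]
tcp_rot: [[0.217, -0.001, -0.976], [0.976, 0.0, 0.217], [-0.0, -1.0, 0.001]]
force: [0.4, -0.1, -0.2]
opening: 0.69
```

Call:
play_rows --commands '[[[0,0,0],[0,0,0]],[[0,0,0],[0,0,0]],[[0,0,0],[0,0,0]],[[0,0,0],[0,0,0]],[[0,0,0.01],[0,0,0]],[[0,0,0.03],[0,0,0]],[[0,0,0.06],[0,0,0]],[[0,0,0.1],[0,0,0]],[[0,0,0.14],[0,0,0]],[[0,0,0.18],[0,0,0]]]' --gripper 0.0

```text
time_s: 17.6
position: [0.5754, -0.3218, 0.2701]
tcp_rot: [[0.217, 0.0, -0.976], [0.976, -0.001, 0.217], [-0.001, -1.0, -0.001]]
force: [-1.1, -0.1, -1.6]
opening: 0.412
```

```bash
python3 - <<'E'
from h import *; from rig import *
st=read_state();print(st["time_s"],st["opening"]*87,st["force"])
B=hang(0,.004,0); c=(B@[.007,0,.006,1])[:3]; print("floor target",c)
R=tool(NN,0)
for z in(.088+.09,.088+.025,.088+.002): print(z,delta(c+z*Z,R,st))
E
```

```text
17.6 35.8853641378766 [-1.05014967 -0.0636581  -1.62980307]
floor target [0.56676576 0.25135262 0.106     ]
0.178 ([-0.0086, 0.5731, 0.0139], [0.0008, 0.0006, 0.5005])
0.11299999999999999 ([-0.0086, 0.5731, -0.0511], [0.0008, 0.0006, 0.5005])
0.09 ([-0.0086, 0.5731, -0.0741], [0.0008, 0.0006, 0.5005])
```

Call:
play_rows --commands '[[[0,0.01,0.01],[0,0,0.01]],[[0,0.03,0.015],[0,0,0.03]],[[-0.001,0.06,0.02],[0,0,0.06]],[[-0.002,0.1,0.02],[0,0,0.1]],[[-0.003,0.14,0.02],[0,0,0.14]],[[-0.004,0.185,0.02],[0,0,0.18]],[[-0.005,0.23,0.02],[0,0,0.22]],[[-0.006,0.275,0.02],[0,0,0.26]],[[-0.006,0.32,0.02],[0,0,0.3]],[[-0.007,0.36,0.02],[0,0,0.33]]]'

```text
time_s: 18.85
position: [0.5661, 0.0413, 0.285]
tcp_rot: [[-0.114, -0.006, -0.993], [0.993, 0.001, -0.114], [0.002, -1.0, 0.006]]
force: [0.6, -0.2, -0.5]
opening: 0.411
```

Call:
play_rows --commands '[[[0,0.04,0],[0,0,0.03]],[[0,0.08,0],[0,0,0.07]],[[-0.001,0.12,0],[0,0,0.11]],[[-0.001,0.15,0],[0,0,0.14]],[[-0.0015,0.18,0],[0,0,0.16]],[[-0.0015,0.2,0],[0,0,0.17]],[[-0.0015,0.21,0],[0,0,0.17]],[[-0.0015,0.213,0],[0,0,0.17]],[[-0.0015,0.213,0],[0,0,0.17]],[[-0.0015,0.213,0],[0,0,0.17]]]'

```text
time_s: 20.1
position: [0.5671, 0.2503, 0.287]
tcp_rot: [[-0.276, -0.001, -0.961], [0.961, -0.001, -0.276], [-0.0, -1.0, 0.001]]
force: [0.7, 0.0, -1.7]
opening: 0.411
```

```bash
cat > p.py <<'E'
from h import *; from rig import *; import sys
st=read_state();print(st["time_s"],st["opening"]*87,np.round(st["force"],2),st["position"])
B=hang(0,.004,0); c=(B@[.007,0,.006,1])[:3]; R=tool(NN,0)
for z in(.0872+.06,.0872+.02,.0872+.004,.0872): print(z,delta(c+z*Z,R,st))
if len(sys.argv)>1:
    s=capture("side");np.savez(f"pics/{sys.argv[1]}.npz",**s);cv2.imwrite(f"pics/{sys.argv[1]}.png",cv2.resize(s["frame"][60:240,170:390],None,fx=3,fy=3,interpolation=2)[...,::-1])
    # carton in tool frame, side cam
    W=cloud(s);W=W[np.isfinite(W[...,2])]; Q=(W-st["position"])@np.array(st["tcp_rot"])*1000; x,y,z=Q.T
    Qb=(W-B[:3,3])@B[:3,:3]*1000
    m=(abs(x+18)<6)&(y>10)&(y<80)&(abs(z)<26); print("front broad face: tool x (exp -18)",m.sum(),np.median(x[m]),"z ext",np.percentile(z[(abs(x+18)<6)&(y>30)&(y<80)&(abs(z)<45)],[1,99]),"slope deg vs y,z",np.linalg.lstsq(np.c_[y[m],z[m],np.ones(m.sum())],x[m],rcond=None)[0][:2]*57.3)
    m=(abs(x+18)<4)&(abs(z)<25)&(y>40)&(y<110);print("bottom y (exp 87.2)",np.percentile(y[m],[95,99]))
    b=Qb[(abs(Qb[:,1]-60)<6)&(abs(Qb[:,0])<40)&(Qb[:,2]>8)&(Qb[:,2]<46)];print("bin side y(60)",np.median(b[:,1]),len(b))
E
python3 p.py s8
```

```text
20.1 35.726993666276464 [ 0.7   0.04 -1.72] [0.567124   0.25027349 0.28700582]
0.1472 ([-0.0004, 0.0011, -0.0338], [0.0006, -0.0012, 0.0017])
0.1072 ([-0.0004, 0.0011, -0.0738], [0.0006, -0.0012, 0.0017])
0.0912 ([-0.0004, 0.0011, -0.0898], [0.0006, -0.0012, 0.0017])
0.0872 ([-0.0004, 0.0011, -0.0938], [0.0006, -0.0012, 0.0017])
front broad face: tool x (exp -18) 469 -17.374394293397838 z ext [-34.56362507  29.58843117] slope deg vs y,z [1.37342449 0.55241564]
bottom y (exp 87.2) [83.57034021 85.6390571 ]
bin side y(60) 59.93627535494541 231
```

View pics/s8.png

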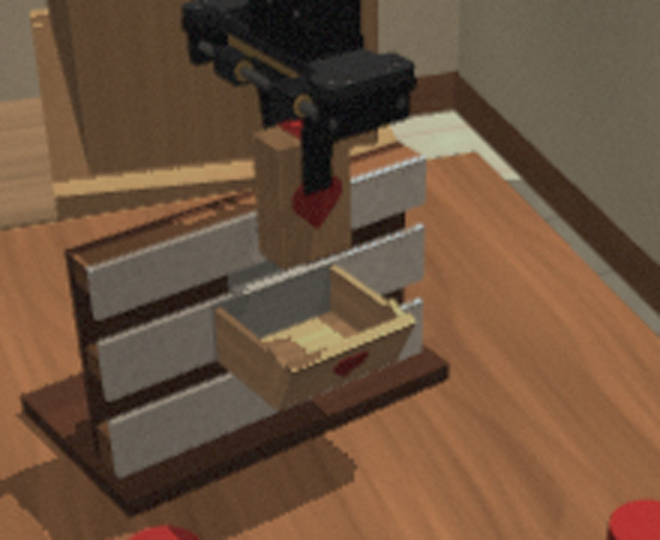

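The carton hangs upright, centred over the bin. Lowering.

Call:
play_rows --commands '[[[-0.0004,0.0011,-0.012],[0,-0.001,0.001]],[[-0.0004,0.0011,-0.028],[0,-0.001,0.001]],[[-0.0004,0.0011,-0.044],[0,-0.001,0.001]],[[-0.0004,0.0011,-0.06],[0,-0.001,0.001]],[[-0.0004,0.0011,-0.072],[0,-0.001,0.001]],[[-0.0004,0.0011,-0.081],[0,-0.001,0.001]],[[-0.0004,0.0011,-0.087],[0,-0.001,0.001]],[[-0.0004,0.0011,-0.09],[0,-0.001,0.001]],[[-0.0004,0.0011,-0.09],[0,-0.001,0.001]],[[-0.0004,0.0011,-0.09],[0,-0.001,0.001]]]'

```text
time_s: 21.4
position: [0.5668, 0.2523, 0.1975]
tcp_rot: [[-0.278, 0.001, -0.96], [0.96, -0.0, -0.278], [-0.0, -1.0, -0.001]]
force: [0.7, -0.6, -0.8]
opening: 0.413
```

Call:
play_rows --commands '[[[0,0,-0.001],[0,0,0]],[[0,0,-0.002],[0,0,0]],[[0,0,-0.0025],[0,0,0]],[[0,0,-0.003],[0,0,0]],[[0,0,-0.003],[0,0,0]]]'

```text
time_s: 22.02
position: [0.5665, 0.2522, 0.1939]
tcp_rot: [[-0.278, -0.0, -0.96], [0.96, -0.0, -0.278], [-0.0, -1.0, 0.0]]
force: [-0.4, 0.1, -1.1]
opening: 0.412
```

```bash
python3 p.py s9
```

```text
22.025 35.829246498298424 [-0.38  0.08 -1.14] [0.56653643 0.2522224  0.19392968]
0.1472 ([0.0002, -0.0009, 0.0593], [0.0004, -0.0002, -0.0005])
0.1072 ([0.0002, -0.0009, 0.0193], [0.0004, -0.0002, -0.0005])
0.0912 ([0.0002, -0.0009, 0.0033], [0.0004, -0.0002, -0.0005])
0.0872 ([0.0002, -0.0009, -0.0007], [0.0004, -0.0002, -0.0005])
front broad face: tool x (exp -18) 377 -17.274153953227366 z ext [-34.34101637  29.1894298 ] slope deg vs y,z [1.44189175 0.38423499]
bottom y (exp 87.2) [74.65640321 76.06626428]
bin side y(60) 59.72109738432318 239
```

Call:
play_rows --commands '[[[0,0,-0.0005],[0,0,0]],[[0,0,-0.001],[0,0,0]],[[0,0,-0.001],[0,0,0]],[[0,0,-0.001],[0,0,0]]]'

```text
time_s: 22.58
position: [0.5666, 0.2523, 0.193]
tcp_rot: [[-0.278, -0.0, -0.96], [0.96, -0.0, -0.278], [-0.0, -1.0, 0.0]]
force: [-0.3, 0.5, -1.2]
opening: 0.416
```

Call:
play_rows --commands '[[[0,0,-0.0005],[0,0,0]],[[0,0,-0.001],[0,0,0]],[[0,0,-0.001],[0,0,0]],[[0,0,-0.001],[0,0,0]]]'

```text
time_s: 23.08
position: [0.5667, 0.2523, 0.1924]
tcp_rot: [[-0.278, 0.0, -0.96], [0.96, -0.0, -0.278], [-0.0, -1.0, -0.0]]
force: [-1.1, -0.5, 3.7]
opening: 0.409
```

Contact at +3.7 N; releasing gently.

Call:
play_rows --commands '[[[0,0,0],[0,0,0]],[[0,0,0],[0,0,0]],[[0,0,0],[0,0,0]],[[0,0,0],[0,0,0]]]' --gripper 0.05

```text
time_s: 23.58
position: [0.5665, 0.2523, 0.1918]
tcp_rot: [[-0.278, -0.0, -0.96], [0.96, -0.0, -0.278], [-0.0, -1.0, 0.0]]
force: [0.2, 0.6, 0.8]
opening: 0.571
```

Call:
play_rows --commands '[[[0,0,0.005],[0,0,0]],[[0,0,0.015],[0,0,0]],[[0,0,0.03],[0,0,0]],[[0,0,0.05],[0,0,0]],[[0,0,0.075],[0,0,0]],[[0,0,0.1],[0,0,0]],[[0.005,-0.02,0.12],[0,0,0]],[[0.01,-0.06,0.13],[0,0,0]],[[0.01,-0.11,0.13],[0,0,0]],[[0.01,-0.16,0.13],[0,0,0]]]'

```text
time_s: 24.82
position: [0.5767, 0.091, 0.3237]
tcp_rot: [[-0.279, 0.002, -0.96], [0.96, -0.001, -0.279], [-0.001, -1.0, -0.002]]
force: [0.8, -0.2, -0.3]
opening: 0.58
```

Call:
play_rows --commands '[[[0,-0.05,0],[0,0,0]],[[0,-0.1,0],[0,0,0]],[[0,-0.14,0],[0,0,0]],[[0,-0.14,0],[0,0,0]],[[0,-0.14,0],[0,0,0]],[[0,-0.14,0],[0,0,0]]]'

```text
time_s: 25.58
position: [0.5765, -0.0465, 0.3224]
tcp_rot: [[-0.28, 0.0, -0.96], [0.96, -0.0, -0.28], [-0.0, -1.0, -0.0]]
force: [-0.2, -0.7, -0.2]
opening: 0.577
```

```bash
python3 - <<'E'
from chk import *; from rig import *
st=read_state();print(st["time_s"],st["force"])
B=hang(0,.004,0); st2={"tcp_rot":B[:3,:3]@np.linalg.inv(load())[:3,:3],"position":(B@np.linalg.inv(load()))[:3,3]}
for n in("side","top"):
    c=capture(n);np.savez(f"pics/{n}10.npz",**c);print(n);chk(c,st2)
    W=cloud(c);W=W[np.isfinite(W[...,2])];Q=(W-B[:3,3])@B[:3,:3]*1000
    q=Q[(abs(Q[:,0]-7)<30)&(abs(Q[:,1])<45)&(Q[:,2]>95)&(Q[:,2]<120)];print("carton top (bin frame)",rect(q),"z",np.percentile(q[:,2],[5,50,95]).round(1))
    f=Q[(abs(Q[:,0]+11)<5)&(abs(Q[:,1])<26)&(Q[:,2]>58)&(Q[:,2]<100)]
    if len(f)>30:print("front face lean deg",len(f),np.degrees(np.polyfit(f[:,2],f[:,0],1)[0]).round(2))
    if n=="side":cv2.imwrite("pics/s10.png",c["frame"][...,::-1])
E
```

```text
25.575 [-0.23610914 -0.67487011 -0.21964368]
side
side face n 242  y=60+ [ 0.1  -0.24 59.86]
front face n 229 d(exp 5), slope deg t,y,const [-0.18 -0.01  5.17]
side top edge n 102 z max-ish [48.5 51.  53.9]
tongue/flange n 165 y [-32.9  38. ] x [51.8 55.8 63.3] z [50.6 72.7 89.7]
wall slat 100 1007 face off mm -0.32 tilt -0.02 Lext -155.0 154.8
wall slat 174 1176 face off mm -0.04 tilt -0.06 Lext -110.8 155.0
carton top (bin frame) (array([ 8186.5, -2396.7]), array([67001.9, 44575.3]), 89.3) z [ 96.5 104.9 107.2]
front face lean deg 287 0.96
top
side face n 76  y=60+ [-0.1  -1.73 63.02]
side top edge n 106 z max-ish [48.8 52.1 54.6]
tongue/flange n 184 y [-39.1  38. ] x [51.4 54.1 58. ] z [49.3 56.2 89.1]
wall slat 100 626 face off mm -0.26 tilt -0.03 Lext -154.7 154.8
wall slat 174 661 face off mm -0.09 tilt -0.01 Lext -154.8 154.6
carton top (bin frame) (array([7907.8, -408.2]), array([37973.8, 64624.1]), 0.5) z [ 99.8 105.  108.7]
front face lean deg 90 1.53
```

View pics/s10.png

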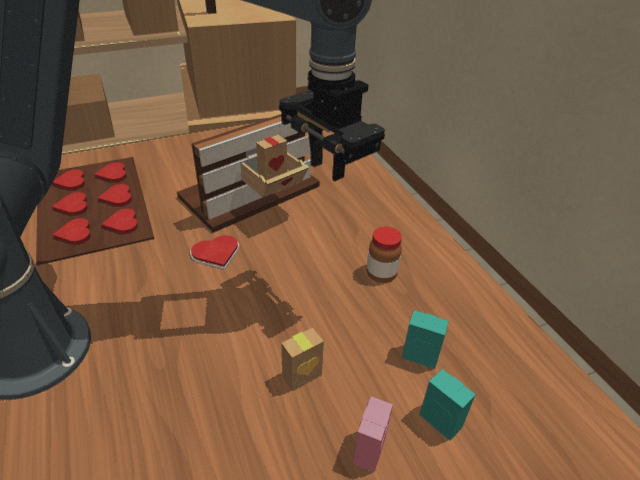

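```bash
python3 -c "
from rig import *
print(hand_in())"
```

```text
the job is handed in; nothing more can be done
None
```

The bin is hanging in the upper groove of the slatwall and the red-heart carton stands upright in it. I handed the job in at about 26 s of the 72 s allowed.

**Bin:** I gripped it by the front board, entered the lip at 42°, swung the front down along the given path and released once the groove took the weight. The side camera then showed it level, seated and centred to within about 0.2° and 1 mm.

**Carton:** I lowered it in small steps until it touched at about 4 N, then let go. Its top sits about 105 mm above the bin's underside, as expected for standing on the floor (106 mm). It is 8 mm from the bin's centre towards the back and within about 2.5 mm of it sideways.

**Last check:** the arm stood clear with no contact force, and in the picture the yellow carton, jar, gingerbread heart and look-alikes were where they began.

**Checks that disagreed:**
- The carton's front face read a lean of 1.0° from the side camera and 1.5° from the top. It had read about 1.4° while still gripped, so I take this as measurement noise.
- The top camera put the bin's side 3 mm off from the side camera's reading. The top camera sees that face at a grazing angle, so I trusted the side view.

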